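Put the stone chisels back with their kind

ROBOT

A 6-joint arm with a two-finger parallel gripper is mounted at the origin on the work surface. World frame = base frame: x ahead of the robot, y to its left, z up, the work surface at z = 0. Lengths are in m, angles in rad, forces in N, time in s.
With the tool pointing down it reaches from about 0.35 to 0.975 m from the base axis. Payload 4.9 kg.
Tool frame: the origin (TCP) lies midway between the tips of the shut fingers; the grasp point (between the pads) lies 19 mm behind it (ctrl.tcp_to_grasp is the distance from the TCP to the grasp point, in m); z points along the fingers, y is the line along which they close (so a half turn about z gives the same grasp; the last joint's range is limited). The gripper opens to 85 mm and grips with 20 to 120 N. Pads are 22 mm wide; open, the fingers measure 114 mm over their backs; the gripper's body (76 mm by 85 mm) begins 54 mm behind the grasp point. The pads swing forward as they close: fully open they stand 13 mm farther back than shut.
Start: joints at [1.071, 0.053, 1.613, -0, 1.476, -0.119], TCP at [0.232, 0.58, 0.231] pointing down, gripper open.
Joint ranges: [-3.01, 3.01], [-1.01, 2.22], [0.06, 2.58], [-1.02, 4.17], [0.09, 2.62], [-3.14, 3.14]. Speed limits (rad/s): [2.57, 2.57, 3.14, 3.14, 3.14, 3.14].

INTERFACE

Orientations are given as a rotation vector (axis times angle).
In Python, from station import ctrl, imaging gives the robot as it stands (ctrl), with the cameras (imaging).
- The arm moves only by the tool shift_gripper, called after "Emit:" by a JSON object that holds its "fn" and its "kwargs". Schema: {"type":"object","properties":{"segments":{"type":"array","items":{"type":"number"},"minItems":7,"maxItems":140},"squeeze":{"type":"number"},"only":{"type":"string"},"quiet":{"type":"boolean"},"lines":{"type":"string"}},"required":["segments"],"additionalProperties":false}. segments is one flat list of numbers that holds 1 to 20 rows one after another, with no inner brackets; each row has 7 numbers: the finger opening in m, then dx, dy, dz in m, then a rotation vector rx, ry, rz in rad; each row is the pose to reach, as a shift and turn from the pose commanded when the call began, along the tool's axes at that moment; what a row does not reach only later rows make up. A row lasts 1/12 s, in which the tool goes at most 0.0417 m and 0.125 rad, less where a joint would pass 70% of its speed; a pose out of reach is approached as far as the arm can. The fingers move at their own pace and stop on an object; squeeze is the grip in N (left out, the last holds). Time passes only in rows, so rows that do not move let the fingers close. The tool returns the time, the measured TCP pose, the force, the opening and the grip force at its end. only (a regular expression) keeps the lines of the reply that match it, lines (a string "A,B") keeps lines A to B, and quiet returns only ok. Input that does not fit is refused with a message, and nothing moves.
- ctrl.get_obs(): the state, without advancing time (a new reading comes with each control period).
- imaging.get_image(name): name is "side" or "top" or "wrist"; returns the picture (384x512x3 uint8, red, green, blue); there is no depth.
- imaging.camera_params(name): a dict with "fx", "fy", "cx", "cy" (pixels), "k1" (the pictures are not rectified: a ray, as slopes to the right and down, at radius r is drawn at 1 + k1 r^2 times it, then the intrinsics apply), "T" (4x4, takes a point from camera to world coordinates); the wrist camera has in their place "tool_from_camera" (4x4, takes a point from camera to tool coordinates, whose origin is the TCP and whose axes are the flange's). Camera axes: x right, y down, z forward; pixel columns grow to the right and rows downward; lengths in m; the calibration is good to about 2 mm. A picture is of the moment at which its call begins: read the wrist's pose just before it. camera_params takes no time and is no camera call.
- ctrl.finish_job(): hands the job in; it is judged then, once.
The state is a dict: "t": time; "q": joint angles; "dq": joint speeds; "effort": joint torques, N m; "tool_pos": TCP position; "tool_rot": TCP orientation; "contact_force": force on the tool from outside, world axes, zero at the start; "wrist_torque": the same for the moment, N m; "opening": finger opening in m; "grip_force": force on a finger pad.
Only numpy, scipy, OpenCV 4.12 (cv2) and the standard library are available. Lean on these libraries where they do the work, as an engineer would, in place of code of your own. Each camera call takes 0.05 s, during which the arm holds its last target. There are 200 camera calls.

TASK

Four chisels are lying loose on the bench in front of the trays. Put each one back in the tray that already holds a chisel of its kind - the two points with the point, the claw with the toothed claw, the broad boaster with the boaster. Lay them flat on the tray floor, lengthwise and side by side, none resting on another; lay them down, do not drop them, and leave the chisels that are already in the trays lying flat in their trays.

Things in the scene. Friction and masses are not known exactly. Their poses are not given: they have to be found in the camera images.
- point_a: Stone carver's point chisel: no blade, tapers to a point; 14 mm octagon bar, 180 mm long, 0.16 to 0.33 kg. Origin on the bar's axis at mid-length; x along the bar to the working end. Plain bar from x = -84 to +25 mm; balances within 20 mm of the origin. One of two alike. Starts loose on the bench before the trays, along y within 0.3 rad, either way round.
- point_b: Stone carver's point chisel: no blade, tapers to a point; 14 mm octagon bar, 180 mm long, 0.16 to 0.33 kg. Origin on the bar's axis at mid-length; x along the bar to the working end. Plain bar from x = -84 to +25 mm; balances within 20 mm of the origin. One of two alike. Starts loose on the bench before the trays, along y within 0.3 rad, either way round.
- claw: Stone carver's claw chisel: flares to a 30 mm wide, 7 mm thick blade with four teeth; 14 mm octagon bar, 180 mm long, 0.16 to 0.33 kg. Origin on the bar's axis at mid-length; x along the bar to the working end. Plain bar from x = -84 to +25 mm; balances within 20 mm of the origin. Starts loose on the bench before the trays, along y within 0.3 rad, either way round.
- boaster: Boaster, a broad stone chisel: flares like a fan to a plain blade 50 mm wide, 6 mm thick; 14 mm octagon bar, 180 mm long, 0.16 to 0.33 kg. Origin on the bar's axis at mid-length; x along the bar to the working end. Plain bar from x = -84 to +25 mm; balances within 20 mm of the origin. Starts loose on the bench before the trays, along y within 0.3 rad, either way round.
- tray_points: Open wooden tray, fixed, with one point chisel in it (the three trays are otherwise alike). Outside 230 (its x) x 170 (y) x 24 mm high; walls 7, floor 6 mm thick: inside 216 x 156 mm, 18 deep. Origin: centre of its underside, on the bench; x along its length, within 0.1 rad of world x. A chisel lying in it has its axis at z = 13 mm.
- tray_claws: Open wooden tray, fixed, with one claw chisel in it (the three trays are otherwise alike). Outside 230 (its x) x 170 (y) x 24 mm high; walls 7, floor 6 mm thick: inside 216 x 156 mm, 18 deep. Origin: centre of its underside, on the bench; x along its length, within 0.1 rad of world x. A chisel lying in it has its axis at z = 13 mm.
- tray_boasters: Open wooden tray, fixed, with one boaster in it (the three trays are otherwise alike). Outside 230 (its x) x 170 (y) x 24 mm high; walls 7, floor 6 mm thick: inside 216 x 156 mm, 18 deep. Origin: centre of its underside, on the bench; x along its length, within 0.1 rad of world x. A chisel lying in it has its axis at z = 13 mm.
- point_in_tray: Stone carver's point chisel: no blade, tapers to a point; 14 mm octagon bar, 180 mm long, 0.16 to 0.33 kg. Origin on the bar's axis at mid-length; x along the bar to the working end. Plain bar from x = -84 to +25 mm; balances within 20 mm of the origin. Already in its tray, lengthwise near one long wall (axis 43 to 49 mm off the tray's middle line, on either side).
- claw_in_tray: Stone carver's claw chisel: flares to a 30 mm wide, 7 mm thick blade with four teeth; 14 mm octagon bar, 180 mm long, 0.16 to 0.33 kg. Origin on the bar's axis at mid-length; x along the bar to the working end. Plain bar from x = -84 to +25 mm; balances within 20 mm of the origin. Already in its tray, lengthwise near one long wall (axis 43 to 49 mm off the tray's middle line, on either side).
- boaster_in_tray: Boaster, a broad stone chisel: flares like a fan to a plain blade 50 mm wide, 6 mm thick; 14 mm octagon bar, 180 mm long, 0.16 to 0.33 kg. Origin on the bar's axis at mid-length; x along the bar to the working end. Plain bar from x = -84 to +25 mm; balances within 20 mm of the origin. Already in its tray, lengthwise near one long wall (axis 43 to 49 mm off the tray's middle line, on either side).

How it is judged:
At the end, for the whole second after the job is handed in: All seven chisels lie in the trays of their kind, flat on the floor (axis 8 to 17 mm above tray origin, level within 0.05 rad), within 0.22 rad of the tray's length, origins within 22 mm (x) and 73 mm (y) of its centre, none pressing another over 0.5 N, released and at rest (x of point_a in the frame of tray_points between -0.022 and 0.022 m and y of point_a in the frame of tray_points between -0.073 and 0.073 m and z of point_a in the frame of tray_points between 0.008 and 0.017 m and angle between the x axis of each of point_a, point_b, point_in_tray and the x axis of tray_points, either way round below 0.22 rad and angle between point_a's own x axis and vertical between 1.52 and 1.62 rad and linear speed of each of point_a, point_b, claw, boaster, point_in_tray, claw_in_tray, boaster_in_tray below 0.02 m/s and angular speed of each of point_a, point_b, claw, boaster, point_in_tray, claw_in_tray, boaster_in_tray below 0.2 rad/s and x of point_b in the frame of tray_points between -0.022 and 0.022 m and y of point_b in the frame of tray_points between -0.073 and 0.073 m and z of point_b in the frame of tray_points between 0.008 and 0.017 m and angle between point_b's own x axis and vertical between 1.52 and 1.62 rad and x of claw in the frame of tray_claws between -0.022 and 0.022 m and y of claw in the frame of tray_claws between -0.073 and 0.073 m and z of claw in the frame of tray_claws between 0.008 and 0.017 m and angle between the x axis of each of claw, claw_in_tray and the x axis of tray_claws, either way round below 0.22 rad and angle between claw's own x axis and vertical between 1.52 and 1.62 rad and x of boaster in the frame of tray_boasters between -0.022 and 0.022 m and y of boaster in the frame of tray_boasters between -0.073 and 0.073 m and z of boaster in the frame of tray_boasters between 0.008 and 0.017 m and angle between the x axis of each of boaster, boaster_in_tray and the x axis of tray_boasters, either way round below 0.22 rad and angle between boaster's own x axis and vertical between 1.52 and 1.62 rad and x of point_in_tray in the frame of tray_points between -0.022 and 0.022 m and y of point_in_tray in the frame of tray_points between -0.073 and 0.073 m and z of point_in_tray in the frame of tray_points between 0.008 and 0.017 m and angle between point_in_tray's own x axis and vertical between 1.52 and 1.62 rad and x of claw_in_tray in the frame of tray_claws between -0.022 and 0.022 m and y of claw_in_tray in the frame of tray_claws between -0.073 and 0.073 m and z of claw_in_tray in the frame of tray_claws between 0.008 and 0.017 m and angle between claw_in_tray's own x axis and vertical between 1.52 and 1.62 rad and x of boaster_in_tray in the frame of tray_boasters between -0.022 and 0.022 m and y of boaster_in_tray in the frame of tray_boasters between -0.073 and 0.073 m and z of boaster_in_tray in the frame of tray_boasters between 0.008 and 0.017 m and angle between boaster_in_tray's own x axis and vertical between 1.52 and 1.62 rad and contact force between point_a and point_b below 0.5 N and contact force between each of point_a, point_b and point_in_tray below 0.5 N and contact force between claw and claw_in_tray below 0.5 N and contact force between boaster and boaster_in_tray below 0.5 N); the robot touches nothing.
It fails at once if the first point chisel is dropped or thrown: it moves faster than 0.7 m/s (a fall of about 25 mm) while no finger touches it (linear speed of point_a above 0.7 m/s and contact force between point_a and the fingers below 0.05 N).
It fails at once if the second point chisel is dropped or thrown: it moves faster than 0.7 m/s (a fall of about 25 mm) while no finger touches it (linear speed of point_b above 0.7 m/s and contact force between point_b and the fingers below 0.05 N).
It fails at once if the claw chisel is dropped or thrown: it moves faster than 0.7 m/s (a fall of about 25 mm) while no finger touches it (linear speed of claw above 0.7 m/s and contact force between claw and the fingers below 0.05 N).
It fails at once if the boaster is dropped or thrown: it moves faster than 0.7 m/s (a fall of about 25 mm) while no finger touches it (linear speed of boaster above 0.7 m/s and contact force between boaster and the fingers below 0.05 N).
It also fails if it takes over 112 s, if anything falls off the work surface, if the arm or the gripper's body presses on something with over 40 N, if the wrist force passes 120 N, or if a joint passes its speed limit or range.

## Working session

There is one attempt and no reset: what is moved stays moved. The work goes in short steps, Python scripts to look and compute and a tool call to move; the robot and the scene stay as the last step left them, time stands still between calls to the robot, and variables do not carry over. Pictures are saved under pics/ and viewed, at most 14 in all, crops included, and the job is handed in when it is done.

```bash
ls; mkdir -p pics; python3 - <<'E'
from station import ctrl, imaging
import cv2,numpy as np
o=ctrl.get_obs();print(o['t'],o['tool_pos'],o['tool_rot'],o['opening'],ctrl.tcp_to_grasp)
for n in("top","side"):
    cv2.imwrite(f"pics/{n}0.png",imaging.get_image(n)[:,:,::-1])
    p=imaging.camera_params(n);print(n,{k:np.round(v,4).tolist() for k,v in p.items()})
print(imaging.camera_params("wrist"))
E
```

```text
pics
station.py
0.0 [0.2320135  0.57966609 0.23007612] [-5.94494234e-01 -3.08421916e+00  3.07604994e-03] 0.08567644009830602 0.0187
top {'fx': 464.3422, 'fy': 464.3422, 'cx': 266.9717, 'cy': 189.8382, 'k1': -0.1325, 'T': [[0.0028, -0.9819, 0.1895, 0.3106], [-1.0, -0.0016, 0.0064, 0.0019], [-0.0059, -0.1895, -0.9819, 1.197], [0.0, 0.0, 0.0, 1.0]]}
side {'fx': 400.9962, 'fy': 400.9962, 'cx': 253.2612, 'cy': 194.4082, 'k1': 0.0043, 'T': [[0.9939, -0.0775, 0.0785, 0.4683], [-0.1099, -0.634, 0.7655, -0.8593], [-0.0096, -0.7695, -0.6386, 0.7434], [0.0, 0.0, 0.0, 1.0]]}
{'fx': 319.0626775631594, 'fy': 319.0626775631594, 'cx': 254.16872707097016, 'cy': 189.30846856729286, 'k1': -0.054759052738431395, 'tool_from_camera': array([[-1.13065605e-05, -9.52599270e-01, -3.04227924e-01,
         7.82992129e-02],
       [ 9.99999655e-01, -2.63452966e-04,  7.87759859e-04,
        -3.69438063e-05],
       [-8.30569216e-04, -3.04227810e-01,  9.52598945e-01,
        -1.43007212e-01],
       [ 0.00000000e+00,  0.00000000e+00,  0.00000000e+00,
         1.00000000e+00]])}
```

View pics/top0.png

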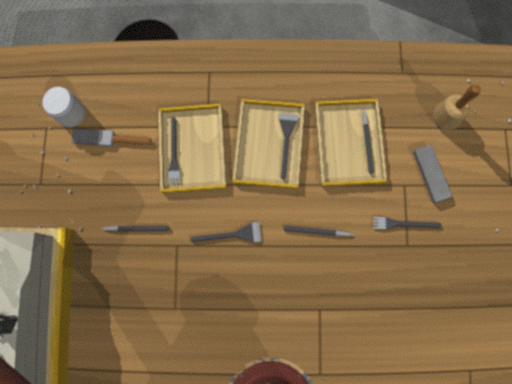

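View pics/side0.png

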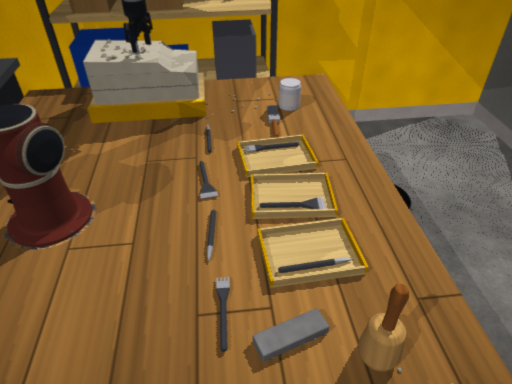

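The top view shows the claws tray at px (191,148), the boasters tray at (269,143) and the points tray at (350,143). The loose tools are a point at (136,229), the boaster at (228,235), a point at (318,231) and the claw at (407,224). Now I'll measure them.

```bash
cat > h.py <<'E'
from station import ctrl, imaging
import cv2,numpy as np
from scipy.spatial.transform import Rotation as R
def ray(p,uv,T=None):
    "origin and world directions of pixel rays"
    T=p["T"] if T is None else T
    uv=np.atleast_2d(np.float64(uv))
    K=np.array([[p["fx"],0,p["cx"]],[0,p["fy"],p["cy"]],[0,0,1]])
    n=cv2.undistortPoints(uv[:,None],K,np.array([p["k1"],0,0,0.]))[:,0]
    return T[:3,3],np.c_[n,np.ones(len(n))]@T[:3,:3].T
def plane(p,uv,z,T=None):
    o,d=ray(p,uv,T); return o+d*((z-o[2])/d[:,2])[:,None]
def tri(pa,ua,pb,ub):
    A=np.zeros((3,3));b=np.zeros(3)
    for p,u in((pa,ua),(pb,ub)):
        o,d=ray(p,u);d=d[0]/np.linalg.norm(d);M=np.eye(3)-np.outer(d,d);A+=M;b+=M@o
    return np.linalg.solve(A,b)
def ends(pts):
    "centre, angle, two ends of an elongated object from its floor points"
    (c,s,a)=cv2.minAreaRect(np.float32(pts*1000)[:,:2])
    d=cv2.fitLine(np.float32(pts[:,:2]),cv2.DIST_HUBER,0,1e-4,1e-4).ravel()
    q=(pts[:,:2]-d[2:])@d[:2]
    return d[2:]+d[:2]*q.min(),d[2:]+d[:2]*q.max()
def blobs(m,amin):
    n,l,s,c=cv2.connectedComponentsWithStats(m.astype(np.uint8))
    return [np.argwhere(l==i)[:,::-1] for i in range(1,n) if s[i,4]>=amin]
def to(pos,yaw):
    "tool shift and turn from the present pose to TCP pos, pointing down, tool y at yaw (+-90 mod pi)"
    o=ctrl.get_obs();r0=R.from_rotvec(o["tool_rot"])
    best=None
    for k in(-1,0,1,2):
        y=yaw+k*np.pi
        r=R.from_matrix(np.array([[np.sin(y),np.cos(y),0],[-np.cos(y),np.sin(y),0],[0,0,-1]]))
        v=(r0.inv()*r).as_rotvec()
        if best is None or np.linalg.norm(v)<np.linalg.norm(best):best=v
    return np.round(r0.inv().apply(np.array(pos)-o["tool_pos"]),4),np.round(best,4)
E
python3 - <<'E'
from h import *
P={n:imaging.camera_params(n) for n in("top","side")}
for n in P:
    im=cv2.imread(f"pics/{n}0.png");hsv=cv2.cvtColor(im,cv2.COLOR_BGR2HSV)
    b,g,r=[im[...,i].astype(int) for i in range(3)]
    st=(r-b<15)&(hsv[...,2]<125)
    for q in blobs(st,60):
        c=q.mean(0)
        w=plane(P[n],q,.007)
        if len(q)>900 or not .3<w[:,0].mean()<.9: continue
        e=ends(w);print(n,"steel",len(q),c.round(1),np.round(e,4).tolist(),"L",round(np.linalg.norm(e[0]-e[1]),4))
    ye=(hsv[...,0]>20)&(hsv[...,0]<32)&(hsv[...,1]>170)&(hsv[...,2]>110)
    for q in blobs(ye,60):
        if len(q)>3000: continue
        w=plane(P[n],q,.024)
        rc=cv2.minAreaRect(np.float32(w[:,:2]*1000));print(n,"yel",len(q),q.mean(0).round(1),np.round(rc[0],1),np.round(rc[1],1),round(rc[2],2))
E
```

```text
Traceback (most recent call last):
  File "h.py", line 20, in ends
    (c,s,a)=cv2.minAreaRect(np.float32(pts*1000)[:,:2])
            ~~~~~~~~~~~~~~~^^^^^^^^^^^^^^^^^^^^^^^^^^^^
cv2.error: OpenCV(4.12.0) /io/opencv/modules/imgproc/src/convhull.cpp:143: error: (-215:Assertion failed) total >= 0 && (depth == CV_32F || depth == CV_32S) in function 'convexHull'
```

```bash
sed -i '/(c,s,a)=cv2/d' h.py; cat > m.py <<'E'
from h import *
P={n:imaging.camera_params(n) for n in("top","side")}
for n in P:
    im=cv2.imread(f"pics/{n}0.png");hsv=cv2.cvtColor(im,cv2.COLOR_BGR2HSV)
    b,g,r=[im[...,i].astype(int) for i in range(3)]
    st=(r-b<15)&(hsv[...,2]<125)
    for q in blobs(st,60):
        w=plane(P[n],q,.007)
        if len(q)>900 or not .3<w[:,0].mean()<.9: continue
        e=ends(w);print(n,"steel",len(q),q.mean(0).round(1),np.round(e,4).tolist(),"L",round(np.linalg.norm(e[0]-e[1]),4))
    ye=(hsv[...,0]>20)&(hsv[...,0]<32)&(hsv[...,1]>170)&(hsv[...,2]>110)
    for q in blobs(ye,60):
        if len(q)>3000: continue
        w=plane(P[n],q,.024)
        rc=cv2.minAreaRect(np.ascontiguousarray(w[:,:2]*1000,np.float32));print(n,"yel",len(q),q.mean(0).round(1),np.round(rc[0],1),np.round(rc[1],1),round(rc[2],2))
E
python3 m.py
```

```text
top steel 496 [ 71.9 113.7] [[0.7197, 0.5705], [0.8019, 0.5309]] L 0.0912
top steel 243 [173.6 147.9] [[0.5926, 0.2566], [0.7387, 0.2647]] L 0.1464
top steel 310 [286.1 140. ] [[0.5744, -0.032], [0.7335, -0.0462]] L 0.1597
top steel 188 [368.2 147.7] [[0.5887, -0.2653], [0.7222, -0.2559]] L 0.1338
top steel 422 [ 88.  136.9] [[0.6737, 0.4282], [0.6954, 0.5455]] L 0.1193
top steel 449 [427.5 170.7] [[0.5075, -0.433], [0.6556, -0.4002]] L 0.1517
top steel 269 [409.2 223.8] [[0.4473, -0.4436], [0.4533, -0.2995]] L 0.1443
top steel 381 [230.4 234.7] [[0.4112, 0.2048], [0.4295, 0.0451]] L 0.1607
top steel 239 [140.6 228.2] [[0.4354, 0.4309], [0.4401, 0.2658]] L 0.1652
top steel 226 [311.  230.5] [[0.4249, -0.1891], [0.4415, -0.0345]] L 0.1554
top yel 215 [272.4 102.5] [775.5  -4.2] [164.4  10.6] 84.85
top yel 218 [346.7 101.4] [ 779.7 -203.2] [ 10.9 163.6] 3.01
top yel 215 [189.1 107.3] [763.1 218.8] [ 11.5 165.6] 4.71
top yel 197 [264.7 183.8] [552.4  15. ] [166.2   9.2] 84.9
top yel 192 [354.1 182.6] [ 556.4 -216.3] [  8.8 168.2] 3.17
top yel 192 [192.2 188.7] [539.8 201.1] [  8.8 167. 
[... 1008 characters left out ...]
.6] [114.4 345.7] 15.47
side yel 2293 [197.8  32.2] [ 462.9 1375.6] [648.5 674.3] 0.37
side yel 218 [267.8  41. ] [ 775.6 1280.3] [866.1  22.7] 81.86
side yel 309 [101.1  24.1] [-148.1 1649.3] [127.5 291.8] 89.23
side yel 729 [65.9 47.9] [-236.4 1264.8] [ 96.5 970. ] 19.27
side yel 1704 [141.  110.7] [207.9 545.1] [138.1 446.7] 89.61
side yel 121 [310.  150.9] [760.8 209.6] [ 17.2 189.9] 4.93
side yel 115 [242.4 158.5] [541.9 186.5] [ 11.1 191.2] 4.27
side yel 151 [331.  193.4] [773.6 -17.6] [189.2  12.8] 85.01
side yel 128 [252.4 195.5] [554.2   4.6] [189.    8.2] 85.1
side yel 226 [355.2 245. ] [ 778.6 -212.5] [ 15.9 183.7] 3.15
side yel 234 [265.2 256.9] [ 559.  -223.8] [  9.9 184.2] 3.15
```

```bash
cat > m.py <<'E'
from h import *
P={n:imaging.camera_params(n) for n in("top","side")}
C={}
for n in P:
    im=cv2.imread(f"pics/{n}0.png")
    b,g,r=[im[...,i].astype(int) for i in range(3)]
    st=(r-b<26)&(im.max(2)<185)
    for q in blobs(st,60):
        w=plane(P[n],q,.007)
        x,y=w[:,:2].mean(0)
        if len(q)>900 or not(.38<x<.5 or .55<x<.76) or abs(y)>.46 : continue
        z=.007 if x<.5 else .013
        w=plane(P[n],q,z); e=ends(w)
        k=min((("pa",.437,.34),("bo",.42,.12),("pb",.434,-.11),("cl",.45,-.37),("tc",.66,.26),("tb",.65,-.04),("tp",.66,-.26)),key=lambda k:np.hypot(x-k[1],y-k[2]))[0]
        c=(e[0]+e[1])/2;d=e[1]-e[0]
        print(n,k,len(q),q.mean(0).round(1),"c",c.round(4),"ang",round(np.arctan2(d[1],d[0]),3),"L",round(np.linalg.norm(d),4))
        C.setdefault(k,{})[n]=q.mean(0)
for k,v in C.items():
    if len(v)==2: print(k,"tri",tri(P["top"],v["top"],P["side"],v["side"]).round(4))
E
python3 m.py
python3 - <<'E'
import cv2,numpy as np
im=cv2.imread("pics/top0.png")
print(im[224,372:446:6].tolist(),im[229,98:176:6].tolist())
E
```

```text
top tp 282 [367.6 142.4] c [ 0.6722 -0.258 ] ang 0.075 L 0.1756
top tb 478 [286.5 136.1] c [ 0.6593 -0.0396] ang -0.09 L 0.178
top tc 399 [173.6 158.2] c [0.6478 0.2587] ang 0.049 L 0.178
top cl 467 [400.4 223.5] c [ 0.4508 -0.3558] ang 1.529 L 0.1759
top bo 589 [235.9 234.1] c [0.4212 0.1161] ang -1.453 L 0.179
top pa 317 [136.4 228.1] c [0.4382 0.3524] ang -1.558 L 0.1735
top pb 320 [316.2 230.9] c [ 0.4326 -0.1207] ang 1.471 L 0.1737
side pa 98 [208.2 138.6] c [0.4374 0.3481] ang -1.563 L 0.1781
side tc 253 [269.  146.3] c [0.648  0.2598] ang 0.053 L 0.1793
side bo 280 [206.2 185. ] c [0.4207 0.1192] ang -1.446 L 0.1848
side tb 396 [297.5 204. ] c [ 0.6599 -0.0389] ang -0.065 L 0.1779
side pb 240 [210.7 234.2] c [ 0.4329 -0.1179] ang 1.474 L 0.1769
side tp 390 [312.  264.8] c [ 0.6745 -0.2573] ang 0.075 L 0.1766
side cl 579 [222.7 310.4] c [ 0.4513 -0.3558] ang 1.531 L 0.1811
tp tri [ 0.6673 -0.2581  0.0135]
tb tri [ 0.679  -0.0419  0.0162]
tc tri [0.6313 0.2583 0.0117]
cl tri [ 0.4523 -0.3422 -0.0094]
bo tri [0.4248 0.0894 0.0026]
pa tri [0.4379 0.3504 0.0027]
pb tri [ 0.4328 -0.1177  0.0021]
[[82, 110, 130], [158, 153, 154], [165, 162, 161], [81, 79, 81], [77, 71, 72], [72, 69, 68], [69, 65, 68], [78, 77, 77], [80, 77, 77], [77, 76, 74], [77, 72, 72], [77, 77, 71], [74, 121, 153]] [[65, 102, 133], [121, 129, 140], [126, 125, 125], [116, 113, 113], [57, 57, 59], [63, 65, 70], [68, 69, 72], [72, 72, 73], [67, 68, 65], [61, 62, 60], [71, 70, 69], [68, 67, 66], [54, 84, 106]]
```

```bash
sed -i 's/\[\[np.sin(y),np.cos(y),0\],\[-np.cos(y)/[[-np.sin(y),np.cos(y),0],[np.cos(y)/' h.py; python3 - <<'E'
from h import *
print(to([.438,.351,.2],-1.56+np.pi/2),ctrl.get_obs()["q"])
E
```

```text
(array([-0.2762, -0.1357,  0.0304]), array([-1.8000e-03,  9.0000e-04,  1.1792e+00])) [ 1.07099915e+00  5.32946731e-02  1.61416324e+00 -3.17774983e-05
  1.47601339e+00 -1.18975123e-01]
```

Emit:
{"fn": "shift_gripper", "kwargs": {"segments": [0.05,-0.276,-0.136,0,0,0,1.179,0.05,-0.276,-0.136,0,0,0,1.179,0.05,-0.276,-0.136,0,0,0,1.179,0.05,-0.276,-0.136,0,0,0,1.179,0.05,-0.276,-0.136,0,0,0,1.179,0.05,-0.276,-0.136,0,0,0,1.179,0.05,-0.276,-0.136,0,0,0,1.179,0.05,-0.276,-0.136,0,0,0,1.179,0.05,-0.276,-0.136,0,0,0,1.179,0.05,-0.276,-0.136,0,0,0,1.179,0.05,-0.276,-0.136,0.03,0,0,1.179,0.05,-0.276,-0.136,0.06,0,0,1.179], "squeeze": 80}}

```text
t: 1.1
tool_pos: [0.4396, 0.3519, 0.1729]
tool_rot: [2.209, 2.232, 0.008]
contact_force: [-0.1, 0.5, -0.3]
opening: 0.0504
grip_force: 0.0
```

```bash
cat > w.py <<'E'
from h import *
import sys
# wrist view: steel blobs on plane z
z=float(sys.argv[1]);o=ctrl.get_obs();im=imaging.get_image("wrist")[:,:,::-1];p=imaging.camera_params("wrist")
if len(sys.argv)>2: cv2.imwrite(sys.argv[2],im)
T=np.eye(4);T[:3,:3]=R.from_rotvec(o["tool_rot"]).as_matrix();T[:3,3]=o["tool_pos"];T=T@p["tool_from_camera"]
b,g,r=[im[...,i].astype(int) for i in range(3)]
for q in blobs((r-b<26)&(im.max(2)<185),400):
    w=plane(p,q,z,T);e=ends(w);d=e[1]-e[0];L=np.linalg.norm(d)
    if .1<L<.3: print(len(q),q.min(0),q.max(0),"c",((e[0]+e[1])/2).round(4),"ang",round(np.arctan2(d[1],d[0]),3),"L",L.round(4))
print("t",o["t"],"tool",o["tool_pos"].round(4),"q",np.round(o["q"],2),"F",np.round(o["contact_force"],1))
E
python3 w.py .007 pics/w1.png
```

```text
1715 [244  86] [257 248] c [0.4362 0.3489] ang -1.538 L 0.1669
1683 [359 246] [511 270] c [0.6455 0.2576] ang 0.044 L 0.1765
t 1.1 tool [0.4396 0.3519 0.1729] q [ 0.54 -0.05  1.82  0.    1.37  0.53] F [-0.1  0.5 -0.3]
```

View pics/w1.png

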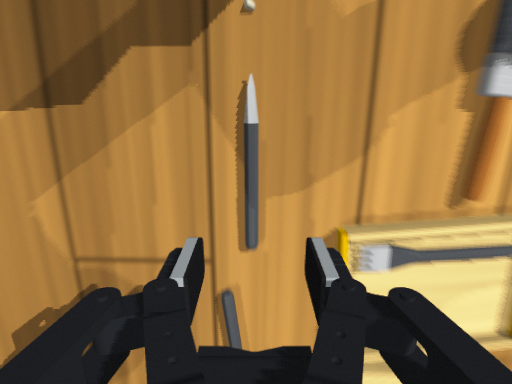

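The wrist view shows the point with its tip at (251,73) and butt at (251,248). The butt agrees with the top view, so the centre is at (0.437, 0.355) and the height of 7 mm is consistent. Next is the descent.

```bash
python3 - <<'E'
from h import *
print(to([.437,.355,.003],-1.55+np.pi/2))
E
```

```text
(array([0.0065, 0.0033, 0.1605]), array([-0.0083,  0.0048, -0.0103]))
```

Emit:
{"fn": "shift_gripper", "kwargs": {"segments": [0.05,0.006,0.003,0.04,-0.008,0.005,-0.01,0.05,0.006,0.003,0.08,-0.008,0.005,-0.01,0.05,0.006,0.003,0.12,-0.008,0.005,-0.01,0.05,0.006,0.003,0.135,-0.008,0.005,-0.01,0.05,0.006,0.003,0.135,-0.008,0.005,-0.01,0.05,0.006,0.003,0.135,-0.008,0.005,-0.01]}}

```text
t: 1.65
tool_pos: [0.4402, 0.3571, 0.0357]
tool_rot: [2.197, 2.244, 0.011]
contact_force: [0.0, -0.0, -0.0]
opening: 0.0501
grip_force: 0.0
```

```bash
python3 w.py .007;python3 - <<'E'
from h import *
print(to([.437,.355,.003],-1.55+np.pi/2))
E
```

```text
t 1.65 tool [0.4402 0.3571 0.0357] q [0.55 0.12 1.9  0.   1.12 0.53] F [ 0. -0. -0.]
(array([-0.003 , -0.0051,  0.0346]), array([ 0.0093, -0.0057,  0.0003]))
```

Emit:
{"fn": "shift_gripper", "kwargs": {"segments": [0.05,-0.003,-0.003,0.02,0.008,-0.005,0,0.05,-0.003,-0.003,0.032,0.008,-0.005,0,0.05,-0.003,-0.003,0.032,0.008,-0.005,0,0.05,-0.003,-0.003,0.032,0.008,-0.005,0]}}

```text
t: 2.03
tool_pos: [0.4384, 0.3547, 0.0049]
tool_rot: [2.198, 2.245, 0.001]
contact_force: [-0.3, -0.4, 1.0]
opening: 0.0498
grip_force: 0.0
```

```bash
python3 - <<'E'
from h import *
print(to([.437,.355,.003],-1.55+np.pi/2))
E
```

```text
(array([ 0.0003, -0.0014,  0.0019]), array([ 0.0004, -0.0002,  0.0002]))
```

Emit:
{"fn": "shift_gripper", "kwargs": {"segments": [0.05,0,-0.001,0.003,0,0,0,0.03,0,-0.001,0.003,0,0,0,0.0,0,-0.001,0.003,0,0,0,0.0,0,-0.001,0.003,0,0,0,0.0,0,-0.001,0.003,0,0,0,0.0,0,-0.001,0.003,0,0,0], "squeeze": 80}}

```text
t: 2.53
tool_pos: [0.4377, 0.3548, 0.0022]
tool_rot: [2.198, 2.244, 0.001]
contact_force: [-1.9, -0.3, 5.5]
opening: 0.0112
grip_force: 78.7
```

Emit:
{"fn": "shift_gripper", "kwargs": {"segments": [0,0,0,-0.005,0,0,0,0,0,0,-0.03,0,0,0,0,0,0,-0.06,0,0,0,0,0,0,-0.06,0,0,0,0,0,0,-0.06,0,0,0]}}

```text
t: 2.95
tool_pos: [0.4385, 0.3553, 0.0632]
tool_rot: [2.197, 2.244, 0.006]
contact_force: [-0.6, -1.0, -2.0]
opening: 0.0111
grip_force: 78.6
```

```bash
python3 - <<'E'
from h import *
o=ctrl.get_obs();print(o["q"].round(2),o["wrist_torque"].round(3),o["contact_force"].round(2))
# trays: centre, angle
T={"p":(.668,-.2098,.0586),"b":(.664,.0054,-.0859),"c":(.6515,.210,.0791)}
for k,(x,y,a) in T.items():
    for n,c in(("tp",(.673,-.258)),("tb",(.6596,-.039)),("tc",(.648,.259))):
        if n[1]==k: d=np.array(c)-(x,y);print(k,d@[np.cos(a),np.sin(a)],d@[-np.sin(a),np.cos(a)])
E
```

```text
[ 0.55  0.07  1.89 -0.    1.18  0.53] [ 0.023  0.024 -0.016] [-0.63 -0.97 -2.04]
p 0.002168513826983563 -0.048410097580795924
b -0.0005745052816501267 -0.044613786475498324
c 0.0003828031789241699 0.04912334945549018
```

```bash
python3 w.py .06 pics/w2.png; python3 - <<'E'
from station import ctrl, imaging; import cv2
cv2.imwrite("pics/s2.png",cv2.resize(imaging.get_image("side")[70:200,130:280,::-1],None,fx=4,fy=4))
E
```

```text
t 2.95 tool [0.4385 0.3553 0.0632] q [ 0.55  0.07  1.89 -0.    1.18  0.53] F [-0.6 -1.  -2. ]
```

View pics/w2.png

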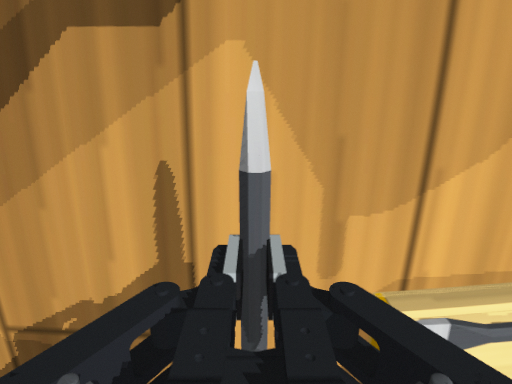

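View pics/s2.png

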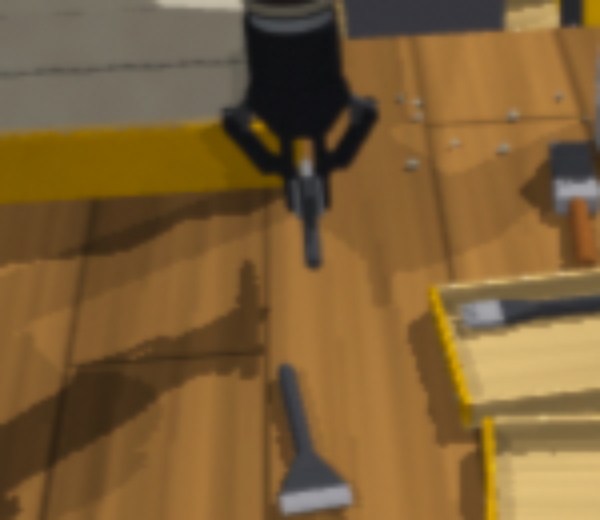

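The point is gripped level, with the tip at (255,62) and the shaft between the pads. I'll carry it to the points tray.

```bash
cat >> h.py <<'E'
TR={"p":(.668,-.2098,.0586),"b":(.664,.0054,-.0859),"c":(.6515,.210,.0791)}
def to(pos,yaw):
    "tool shift and turn (tool axes) to TCP pos, pointing down, tool y axis at yaw"
    o=ctrl.get_obs();r0=R.from_rotvec(o["tool_rot"]);s,c=np.sin(yaw),np.cos(yaw)
    r=R.from_matrix([[-s,c,0],[c,s,0],[0,0,-1]])
    return r0.inv().apply(np.array(pos)-o["tool_pos"]).round(4),(r0.inv()*r).as_rotvec().round(3)
def tray(k,y,z,x=0):
    X,Y,a=TR[k];c,s=np.cos(a),np.sin(a)
    return to([X+c*x-s*y,Y+s*x+c*y,z],a-np.pi/2)
E
python3 -c "
from h import *
print(tray('p',.038,.09),ctrl.get_obs()['tool_pos'])"
```

```text
(array([-0.5305,  0.2184, -0.0299]), array([-1.000e-03,  2.000e-03,  1.533e+00])) [0.43623025 0.35391589 0.05993239]
```

Emit:
{"fn": "shift_gripper", "kwargs": {"segments": [0,0,0,-0.03,0,0,0,0,-0.53,0.218,-0.03,0,0,1.533,0,-0.53,0.218,-0.03,0,0,1.533,0,-0.53,0.218,-0.03,0,0,1.533,0,-0.53,0.218,-0.03,0,0,1.533,0,-0.53,0.218,-0.03,0,0,1.533,0,-0.53,0.218,-0.03,0,0,1.533,0,-0.53,0.218,-0.03,0,0,1.533,0,-0.53,0.218,-0.03,0,0,1.533,0,-0.53,0.218,-0.03,0,0,1.533,0,-0.53,0.218,-0.03,0,0,1.533,0,-0.53,0.218,-0.03,0,0,1.533,0,-0.53,0.218,-0.03,0,0,1.533,0,-0.53,0.218,-0.03,0,0,1.533,0,-0.53,0.218,-0.03,0,0,1.533,0,-0.53,0.218,-0.03,0,0,1.533,0,-0.53,0.218,-0.03,0,0,1.533,0,-0.53,0.218,-0.03,0,0,1.533,0,-0.53,0.218,-0.03,0,0,1.533]}}

```text
t: 4.63
tool_pos: [0.665, -0.1693, 0.0895]
tool_rot: [-3.139, -0.094, 0.005]
contact_force: [-0.4, -0.1, -1.4]
opening: 0.0113
grip_force: 78.8
```

```bash
python3 w.py .09 pics/w3.png; python3 -c "
from h import *
print(tray('p',.038,.009))"
```

```text
7268 [40 76] [115 302] c [ 0.6862 -0.0829] ang -0.091 L 0.1195
t 4.6333 tool [ 0.665  -0.1693  0.0895] q [-0.36  0.31  1.57  0.    1.27  1.15] F [-0.4 -0.1 -1.4]
(array([0.0005, 0.0028, 0.081 ]), array([-0.001,  0.002,  0.002]))
```

View pics/w3.png

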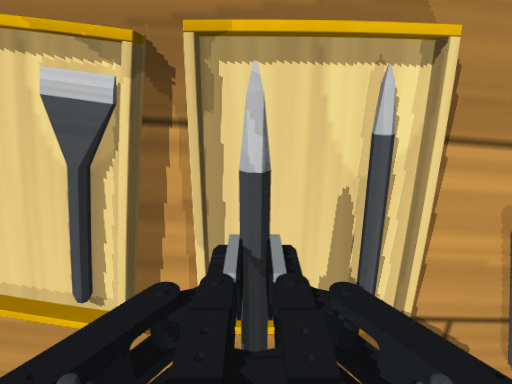

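The held point is parallel to the tray walls, with its tip at (255,62). The tray's own point is at (375,185), well clear, so I'll lower it.

Emit:
{"fn": "shift_gripper", "kwargs": {"segments": [0,0,0.003,0.03,0,0,0,0,0,0.003,0.055,0,0,0,0,0,0.003,0.07,0,0,0,0,0,0.003,0.076,0,0,0,0,0,0.003,0.079,0,0,0,0,0,0.003,0.081,0,0,0,0,0,0.003,0.081,0,0,0,0,0,0.003,0.081,0,0,0]}}

```text
t: 5.35
tool_pos: [0.6677, -0.1741, 0.012]
tool_rot: [3.139, 0.093, 0.004]
contact_force: [0.5, -0.0, -2.5]
opening: 0.0111
grip_force: 78.8
```

```bash
python3 -c "
from h import *
print(tray('p',.038,.0083),ctrl.get_obs()['contact_force'])"
```

```text
(array([-0.0017, -0.0024,  0.0037]), array([ 0.001, -0.003,  0.   ])) [ 0.50556557 -0.03060328 -2.54567615]
```

Emit:
{"fn": "shift_gripper", "kwargs": {"segments": [0,0,0,0.002,0,0,0,0,0,0,0.003,0,0,0,0,0,0,0.003,0,0,0,0,0,0,0.003,0,0,0]}}

```text
t: 5.68
tool_pos: [0.6672, -0.1741, 0.0082]
tool_rot: [3.14, 0.092, 0.003]
contact_force: [0.7, 0.8, -0.4]
opening: 0.0112
grip_force: 79.1
```

Emit:
{"fn": "shift_gripper", "kwargs": {"segments": [0,0,0,0.0005,0,0,0,0.015,0,0,0.0005,0,0,0,0.02,0,0,0.0005,0,0,0,0.03,0,0,0.0005,0,0,0,0.03,0,0,0.0005,0,0,0,0.03,0,0,-0.01,0,0,0,0.03,0,0,-0.03,0,0,0,0.05,0,0,-0.07,0,0,0,0.05,0,0,-0.085,0,0,0,0.05,0,0,-0.085,0,0,0,0.05,0,0,-0.085,0,0,0]}}

```text
t: 6.6
tool_pos: [0.6678, -0.1743, 0.0948]
tool_rot: [3.139, 0.092, 0.006]
contact_force: [-0.4, -1.1, -0.2]
opening: 0.0499
grip_force: 0.0
```

```bash
python3 w.py .013 pics/w4.png; python3 -c "
from h import *
print(to([.432,-.124,.09],-.1))"
```

```text
3232 [244  89] [263 305] c [ 0.6584 -0.1742] ang 0.051 L 0.1733
t 6.6 tool [ 0.6678 -0.1743  0.0948] q [-0.36  0.31  1.56 -0.    1.27  1.15] F [-0.4 -1.1 -0.2]
(array([-0.2311, -0.0635,  0.0024]), array([ 1.000e-03, -0.000e+00, -1.412e+00]))
```

View pics/w4.png

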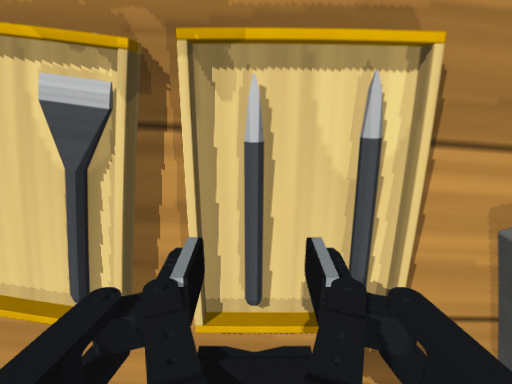

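The point lies flat in the tray with its tip at (254,75) and butt at (254,305). The existing point is undisturbed. Next is point_b.

Emit:
{"fn": "shift_gripper", "kwargs": {"segments": [0.05,-0.231,-0.063,-0.03,0,0,-1.412,0.05,-0.231,-0.063,-0.03,0,0,-1.412,0.05,-0.231,-0.063,-0.03,0,0,-1.412,0.05,-0.231,-0.063,-0.03,0,0,-1.412,0.05,-0.231,-0.063,-0.03,0,0,-1.412,0.05,-0.231,-0.063,-0.03,0,0,-1.412,0.05,-0.231,-0.063,-0.03,0,0,-1.412,0.05,-0.231,-0.063,-0.03,0,0,-1.412,0.05,-0.231,-0.063,-0.03,0,0,-1.412,0.05,-0.231,-0.063,-0.03,0,0,-1.412,0.05,-0.231,-0.063,-0.03,0,0,-1.412,0.05,-0.231,-0.063,-0.03,0,0,-1.412,0.05,-0.231,-0.063,-0.03,0,0,-1.412,0.05,-0.231,-0.063,-0.03,0,0,-1.412]}}

```text
t: 7.82
tool_pos: [0.4312, -0.124, 0.1207]
tool_rot: [-2.329, -2.104, 0.002]
contact_force: [0.2, -0.6, -0.6]
opening: 0.0499
grip_force: 0.0
```

```bash
python3 w.py .007;  python3 -c "
from h import *
print(to([.432,-.124,.002],-.1))"
```

```text
2801 [247  70] [263 266] c [ 0.4321 -0.1171] ang 1.471 L 0.169
t 7.8167 tool [ 0.4312 -0.124   0.1207] q [-0.45 -0.29  2.12 -0.    1.32 -0.34] F [ 0.2 -0.6 -0.6]
(array([1.00e-04, 9.00e-04, 1.19e-01]), array([-0.002, -0.001, -0.001]))
```

Emit:
{"fn": "shift_gripper", "kwargs": {"segments": [0.05,0,0.001,0.04,0,0,0,0.05,0,0.001,0.08,0,0,0,0.05,0,0.001,0.11,0,0,0,0.05,0,0.001,0.116,0,0,0,0.05,0,0.001,0.118,0,0,0,0.05,0,0.001,0.118,0,0,0,0.05,0,0.001,0.118,0,0,0]}}

```text
t: 8.45
tool_pos: [0.4349, -0.1254, 0.0064]
tool_rot: [2.327, 2.105, 0.002]
contact_force: [0.3, 0.1, 1.2]
opening: 0.0498
grip_force: 0.0
```

```bash
python3 -c "
from h import *
print(to([.432,-.123,.002],-.1))"
```

```text
(array([ 0.0021, -0.0031,  0.0044]), array([ 0.004,  0.001, -0.   ]))
```

Emit:
{"fn": "shift_gripper", "kwargs": {"segments": [0.05,0.002,-0.002,0.003,0,0,0,0.05,0.002,-0.002,0.004,0,0,0,0.03,0.002,-0.002,0.004,0,0,0,0.0,0.002,-0.002,0.004,0,0,0,0.0,0.002,-0.002,0.004,0,0,0,0.0,0.002,-0.002,0.004,0,0,0,0.0,0.002,-0.002,0.004,0,0,0], "squeeze": 80}}

```text
t: 9.03
tool_pos: [0.4318, -0.1226, 0.001]
tool_rot: [2.329, 2.107, 0.0]
contact_force: [-0.8, 1.2, 4.6]
opening: 0.0113
grip_force: 78.4
```

Emit:
{"fn": "shift_gripper", "kwargs": {"segments": [0,0,0,-0.005,0,0,0,0,0,0,-0.03,0,0,0,0,0,0,-0.06,0,0,0,0,0,0,-0.08,0,0,0,0,0,0,-0.08,0,0,0,0,0,0,-0.08,0,0,0]}}

```text
t: 9.53
tool_pos: [0.432, -0.1227, 0.0811]
tool_rot: [2.328, 2.106, 0.001]
contact_force: [0.2, -0.1, -1.8]
opening: 0.0109
grip_force: 78.6
```

```bash
python3 -c "
from h import *
print(tray('p',-.005,.09,.006))"
```

```text
(array([-0.0671,  0.2502, -0.0082]), array([ 3.000e-03, -1.000e-03,  1.412e+00]))
```

Emit:
{"fn": "shift_gripper", "kwargs": {"segments": [0,-0.067,0.25,-0.01,0,0,1.412,0,-0.067,0.25,-0.01,0,0,1.412,0,-0.067,0.25,-0.01,0,0,1.412,0,-0.067,0.25,-0.01,0,0,1.412,0,-0.067,0.25,-0.01,0,0,1.412,0,-0.067,0.25,-0.01,0,0,1.412,0,-0.067,0.25,-0.01,0,0,1.412,0,-0.067,0.25,-0.01,0,0,1.412,0,-0.067,0.25,-0.01,0,0,1.412,0,-0.067,0.25,-0.01,0,0,1.412,0,-0.067,0.25,-0.01,0,0,1.412,0,-0.067,0.25,-0.01,0,0,1.412,0,-0.067,0.25,-0.01,0,0,1.412,0,-0.067,0.25,-0.01,0,0,1.412,0,-0.067,0.25,-0.01,0,0,1.412]}}

```text
t: 10.78
tool_pos: [0.6725, -0.2137, 0.0884]
tool_rot: [-3.139, -0.094, 0.004]
contact_force: [0.3, -0.2, -1.7]
opening: 0.011
grip_force: 78.8
```

```bash
python3 -c "
from h import *
print(tray('p',-.005,.008,.003))"
```

```text
(array([-0.0011,  0.001 ,  0.0804]), array([-0.001,  0.002,  0.001]))
```

Emit:
{"fn": "shift_gripper", "kwargs": {"segments": [0,-0.001,0.001,0.03,0,0,0,0,-0.001,0.001,0.055,0,0,0,0,-0.001,0.001,0.07,0,0,0,0,-0.001,0.001,0.077,0,0,0,0,-0.001,0.001,0.077,0,0,0,0,-0.001,0.001,0.08,0,0,0,0,-0.001,0.001,0.08,0,0,0,0,-0.001,0.001,0.08,0,0,0]}}

```text
t: 11.45
tool_pos: [0.6737, -0.2156, 0.0121]
tool_rot: [3.139, 0.092, 0.004]
contact_force: [-0.1, 0.5, -1.5]
opening: 0.0114
grip_force: 78.8
```

```bash
python3 -c "
from h import *
print(tray('p',-.005,.0072,.003))"
```

```text
(array([-0.0023, -0.0011,  0.0049]), array([ 0.001, -0.003,  0.   ]))
```

Emit:
{"fn": "shift_gripper", "kwargs": {"segments": [0,0,0,0.002,0,0,0,0,0,0,0.004,0,0,0,0,0,0,0.004,0,0,0,0,0,0,0.004,0,0,0]}}

```text
t: 11.78
tool_pos: [0.6732, -0.2154, 0.0071]
tool_rot: [3.139, 0.092, 0.003]
contact_force: [0.6, 0.0, -0.2]
opening: 0.0114
grip_force: 79.0
```

Now release it, rise and go straight on. The boaster is next.

Emit:
{"fn": "shift_gripper", "kwargs": {"segments": [0,0,0,0.0005,0,0,0,0.015,0,0,0.0005,0,0,0,0.02,0,0,0.0005,0,0,0,0.03,0,0,0.0005,0,0,0,0.03,0,0,0.0005,0,0,0,0.03,0,0,-0.01,0,0,0,0.03,0,0,-0.03,0,0,0,0.05,0,0,-0.07,0,0,0,0.05,0,0,-0.085,0,0,0,0.05,0,0,-0.085,0,0,0,0.05,0,0,-0.085,0,0,0]}}

```text
t: 12.7
tool_pos: [0.6737, -0.2156, 0.0937]
tool_rot: [3.138, 0.092, 0.006]
contact_force: [-0.3, -0.1, -1.0]
opening: 0.0498
grip_force: 0.0
```

```bash
python3 w.py .013 pics/w5.png; python3 -c "
from h import *
print(to([.421,.117,.12],.12))"
```

```text
3944 [243  71] [263 300] c [ 0.6729 -0.2149] ang 0.06 L 0.179
6171 [ 0 89] [ 54 305] c [ 0.6555 -0.04  ] ang -0.131 L 0.1843
t 12.7 tool [ 0.6737 -0.2156  0.0937] q [-0.41  0.35  1.51 -0.    1.28  1.1 ] F [-0.3 -0.1 -1. ]
(array([-0.2315, -0.3462, -0.0287]), array([ 0.   , -0.   , -1.632]))
```

View pics/w5.png

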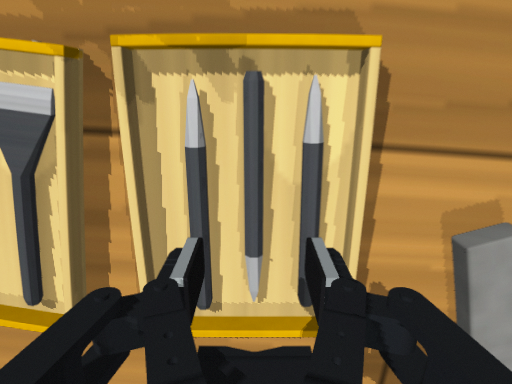

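All three points lie flat, side by side, at columns 197, 253 and 313. Now the boaster.

Emit:
{"fn": "shift_gripper", "kwargs": {"segments": [0.05,-0.231,-0.346,-0.03,0,0,-1.632,0.05,-0.231,-0.346,-0.03,0,0,-1.632,0.05,-0.231,-0.346,-0.03,0,0,-1.632,0.05,-0.231,-0.346,-0.03,0,0,-1.632,0.05,-0.231,-0.346,-0.03,0,0,-1.632,0.05,-0.231,-0.346,-0.03,0,0,-1.632,0.05,-0.231,-0.346,-0.03,0,0,-1.632,0.05,-0.231,-0.346,-0.03,0,0,-1.632,0.05,-0.231,-0.346,-0.03,0,0,-1.632,0.05,-0.231,-0.346,-0.03,0,0,-1.632,0.05,-0.231,-0.346,-0.03,0,0,-1.632,0.05,-0.231,-0.346,-0.03,0,0,-1.632,0.05,-0.231,-0.346,-0.03,0,0,-1.632,0.05,-0.231,-0.346,-0.03,0,0,-1.632,0.05,-0.231,-0.346,-0.03,0,0,-1.632,0.05,-0.231,-0.346,-0.03,0,0,-1.632,0.05,-0.231,-0.346,-0.03,0,0,-1.632]}}

```text
t: 14.17
tool_pos: [0.4213, 0.1165, 0.1206]
tool_rot: [-2.086, -2.348, 0.002]
contact_force: [-0.1, -0.2, -0.8]
opening: 0.0499
grip_force: 0.0
```

```bash
python3 w.py .007;  python3 -c "
from h import *
print(to([.421,.117,.002],.12))"
```

```text
4184 [227  71] [281 262] c [0.4194 0.125 ] ang -1.451 L 0.1641
t 14.1667 tool [0.4213 0.1165 0.1206] q [ 0.1  -0.33  2.14  0.    1.33 -0.02] F [-0.1 -0.2 -0.8]
(array([ 0.0005, -0.0002,  0.1188]), array([-0.001,  0.   , -0.002]))
```

Emit:
{"fn": "shift_gripper", "kwargs": {"segments": [0.05,0,0,0.04,0,0,0,0.05,0,0,0.08,0,0,0,0.05,0,0,0.11,0,0,0,0.05,0,0,0.116,0,0,0,0.05,0,0,0.119,0,0,0,0.05,0,0,0.119,0,0,0,0.05,0,0,0.119,0,0,0]}}

```text
t: 14.8
tool_pos: [0.4235, 0.1169, 0.0044]
tool_rot: [2.083, 2.348, 0.004]
contact_force: [-0.9, -1.0, 0.1]
opening: 0.0498
grip_force: 0.0
```

```bash
python3 -c "
from h import *
print(to([.421,.117,.0015],.12))"
```

```text
(array([ 0.0004, -0.0025,  0.0029]), array([ 0.004,  0.   , -0.   ]))
```

Emit:
{"fn": "shift_gripper", "kwargs": {"segments": [0.05,0,-0.002,0.003,0,0,0,0.05,0,-0.002,0.003,0,0,0,0.03,0,-0.002,0.003,0,0,0,0.0,0,-0.002,0.003,0,0,0,0.0,0,-0.002,0.003,0,0,0,0.0,0,-0.002,0.003,0,0,0,0.0,0,-0.002,0.003,0,0,0], "squeeze": 80}}

```text
t: 15.38
tool_pos: [0.4204, 0.1166, 0.0006]
tool_rot: [2.084, 2.35, 0.001]
contact_force: [-2.8, -0.3, 7.1]
opening: 0.011
grip_force: 78.5
```

Emit:
{"fn": "shift_gripper", "kwargs": {"segments": [0,0,0,-0.005,0,0,0,0,0,0,-0.03,0,0,0,0,0,0,-0.06,0,0,0,0,0,0,-0.08,0,0,0,0,0,0,-0.08,0,0,0,0,0,0,-0.08,0,0,0]}}

```text
t: 15.88
tool_pos: [0.4201, 0.1166, 0.0798]
tool_rot: [2.083, 2.349, 0.003]
contact_force: [-0.8, -0.6, -4.2]
opening: 0.0111
grip_force: 78.7
```

```bash
python3 -c "
from h import *
print(tray('b',.025,.09),ctrl.get_obs()['wrist_torque'])"
```

```text
(array([-0.1151,  0.234 , -0.0097]), array([ 0.002, -0.002,  1.777])) [ 0.01583309  0.04239994 -0.00170663]
```

Emit:
{"fn": "shift_gripper", "kwargs": {"segments": [0,-0.115,0.234,-0.01,0,0,1.777,0,-0.115,0.234,-0.01,0,0,1.777,0,-0.115,0.234,-0.01,0,0,1.777,0,-0.115,0.234,-0.01,0,0,1.777,0,-0.115,0.234,-0.01,0,0,1.777,0,-0.115,0.234,-0.01,0,0,1.777,0,-0.115,0.234,-0.01,0,0,1.777,0,-0.115,0.234,-0.01,0,0,1.777,0,-0.115,0.234,-0.01,0,0,1.777,0,-0.115,0.234,-0.01,0,0,1.777,0,-0.115,0.234,-0.01,0,0,1.777,0,-0.115,0.234,-0.01,0,0,1.777,0,-0.115,0.234,-0.01,0,0,1.777,0,-0.115,0.234,-0.01,0,0,1.777,0,-0.115,0.234,-0.01,0,0,1.777,0,-0.115,0.234,-0.01,0,0,1.777,0,-0.115,0.234,-0.01,0,0,1.777,0,-0.115,0.234,-0.01,0,0,1.777]}}

```text
t: 17.38
tool_pos: [0.6646, 0.0304, 0.0871]
tool_rot: [-3.139, 0.134, 0.005]
contact_force: [-0.3, -0.8, -3.2]
opening: 0.0111
grip_force: 79.1
```

```bash
python3 w.py .09 pics/w6.png; python3 -c "
from h import *
print(tray('b',.025,.007))"
```

```text
t 17.3833 tool [0.6646 0.0304 0.0871] q [-0.07  0.27  1.62 -0.    1.25  1.59] F [-0.3 -0.8 -3.2]
(array([ 0.0014, -0.    ,  0.0807]), array([0.   , 0.002, 0.   ]))
```

View pics/w6.png

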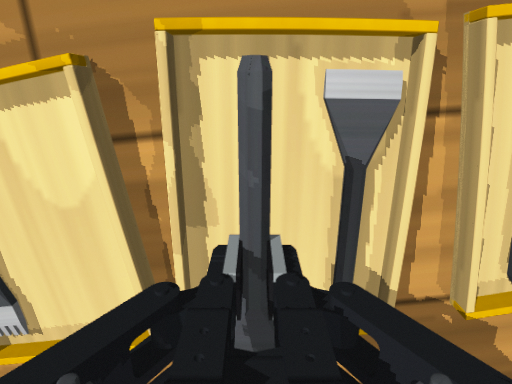

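The boaster is held with its butt at (255,58) and the blade toward the base, clear of the tray's boaster at (362,85). I'll lower it.

Emit:
{"fn": "shift_gripper", "kwargs": {"segments": [0,0.001,0,0.03,0,0,0,0,0.001,0,0.055,0,0,0,0,0.001,0,0.07,0,0,0,0,0.001,0,0.077,0,0,0,0,0.001,0,0.077,0,0,0,0,0.001,0,0.08,0,0,0,0,0.001,0,0.08,0,0,0,0,0.001,0,0.08,0,0,0]}}

```text
t: 18.1
tool_pos: [0.6679, 0.0302, 0.011]
tool_rot: [3.139, -0.135, 0.004]
contact_force: [0.3, -0.7, -2.8]
opening: 0.0113
grip_force: 79.1
```

```bash
python3 -c "
from h import *
print(tray('b',.025,.0066))"
```

```text
(array([-0.0018,  0.    ,  0.0044]), array([ 0.   , -0.003, -0.   ]))
```

Emit:
{"fn": "shift_gripper", "kwargs": {"segments": [0,0,0,0.002,0,0,0,0,0,0,0.004,0,0,0,0,0,0,0.004,0,0,0,0,0,0,0.004,0,0,0]}}

```text
t: 18.43
tool_pos: [0.6677, 0.0302, 0.0067]
tool_rot: [3.139, -0.135, 0.004]
contact_force: [-0.7, 0.2, 2.2]
opening: 0.0111
grip_force: 79.8
```

Contact at 2.2 N. Release.

Emit:
{"fn": "shift_gripper", "kwargs": {"segments": [0,0,0,0,0,0,0,0.015,0,0,0,0,0,0,0.02,0,0,0,0,0,0,0.03,0,0,0,0,0,0,0.03,0,0,0,0,0,0,0.03,0,0,-0.01,0,0,0,0.03,0,0,-0.03,0,0,0,0.05,0,0,-0.07,0,0,0,0.05,0,0,-0.085,0,0,0,0.05,0,0,-0.085,0,0,0,0.05,0,0,-0.085,0,0,0]}}

```text
t: 19.35
tool_pos: [0.6676, 0.0303, 0.092]
tool_rot: [3.139, -0.135, 0.005]
contact_force: [-0.6, 0.2, -1.0]
opening: 0.0503
grip_force: 0.0
```

```bash
python3 w.py .013; python3 -c "
from h import *
print(to([.451,-.356,.12],-.04))"
```

```text
6348 [224  70] [285 301] c [0.6671 0.0304] ang -0.086 L 0.1794
t 19.35 tool [0.6676 0.0303 0.092 ] q [-0.07  0.27  1.62  0.    1.26  1.59] F [-0.6  0.2 -1. ]
(array([-0.1812,  0.4034, -0.03  ]), array([-0.   ,  0.   , -1.617]))
```

Emit:
{"fn": "shift_gripper", "kwargs": {"segments": [0.05,-0.181,0.403,-0.03,0,0,-1.617,0.05,-0.181,0.403,-0.03,0,0,-1.617,0.05,-0.181,0.403,-0.03,0,0,-1.617,0.05,-0.181,0.403,-0.03,0,0,-1.617,0.05,-0.181,0.403,-0.03,0,0,-1.617,0.05,-0.181,0.403,-0.03,0,0,-1.617,0.05,-0.181,0.403,-0.03,0,0,-1.617,0.05,-0.181,0.403,-0.03,0,0,-1.617,0.05,-0.181,0.403,-0.03,0,0,-1.617,0.05,-0.181,0.403,-0.03,0,0,-1.617,0.05,-0.181,0.403,-0.03,0,0,-1.617,0.05,-0.181,0.403,-0.03,0,0,-1.617,0.05,-0.181,0.403,-0.03,0,0,-1.617,0.05,-0.181,0.403,-0.03,0,0,-1.617,0.05,-0.181,0.403,-0.03,0,0,-1.617,0.05,-0.181,0.403,-0.03,0,0,-1.617,0.05,-0.181,0.403,-0.03,0,0,-1.617]}}

```text
t: 20.82
tool_pos: [0.4512, -0.3549, 0.1189]
tool_rot: [-2.265, -2.174, 0.0]
contact_force: [0.8, -0.9, -0.5]
opening: 0.0502
grip_force: 0.0
```

```bash
python3 w.py .007;  python3 -c "
from h import *
print(to([.451,-.356,.0015],-.04))"
```

```text
3091 [235 115] [272 281] c [ 0.4497 -0.3719] ang 1.531 L 0.1503
t 20.8167 tool [ 0.4512 -0.3549  0.1189] q [-0.8   0.03  1.83 -0.    1.28 -0.75] F [ 0.8 -0.9 -0.5]
(array([-0.0011, -0.0002,  0.1178]), array([-0.001, -0.001, -0.001]))
```

Emit:
{"fn": "shift_gripper", "kwargs": {"segments": [0.05,-0.001,0,0.04,0,0,0,0.05,-0.001,0,0.08,0,0,0,0.05,-0.001,0,0.11,0,0,0,0.05,-0.001,0,0.115,0,0,0,0.05,-0.001,0,0.118,0,0,0,0.05,-0.001,0,0.118,0,0,0,0.05,-0.001,0,0.118,0,0,0]}}

```text
t: 21.45
tool_pos: [0.4531, -0.358, 0.0048]
tool_rot: [2.262, 2.174, 0.0]
contact_force: [-1.1, 0.4, 0.1]
opening: 0.0497
grip_force: 0.0
```

```bash
python3 -c "
from h import *
print(to([.451,-.356,.0015],-.04))"
```

```text
(array([ 0.0019, -0.0022,  0.0033]), array([ 0.003,  0.003, -0.   ]))
```

Emit:
{"fn": "shift_gripper", "kwargs": {"segments": [0.05,0.001,-0.002,0.003,0,0,0,0.05,0.001,-0.002,0.003,0,0,0,0.03,0.001,-0.002,0.003,0,0,0,0.0,0.001,-0.002,0.003,0,0,0,0.0,0.001,-0.002,0.003,0,0,0,0.0,0.001,-0.002,0.003,0,0,0,0.0,0.001,-0.002,0.003,0,0,0], "squeeze": 80}}

```text
t: 22.03
tool_pos: [0.4501, -0.3562, 0.0007]
tool_rot: [2.264, 2.176, -0.0]
contact_force: [-2.7, 1.5, 5.1]
opening: 0.0112
grip_force: 78.3
```

Emit:
{"fn": "shift_gripper", "kwargs": {"segments": [0,0,0,-0.005,0,0,0,0,0,0,-0.03,0,0,0,0,0,0,-0.06,0,0,0,0,0,0,-0.08,0,0,0,0,0,0,-0.08,0,0,0,0,0,0,-0.08,0,0,0]}}

```text
t: 22.53
tool_pos: [0.4501, -0.356, 0.0801]
tool_rot: [2.264, 2.175, 0.0]
contact_force: [-0.2, 0.2, -2.8]
opening: 0.0113
grip_force: 78.5
```

```bash
python3 -c "
from h import *
print(tray('c',-.018,.09))"
```

```text
(array([ 0.5557,  0.1808, -0.0105]), array([0.003, 0.   , 1.452]))
```

Emit:
{"fn": "shift_gripper", "kwargs": {"segments": [0,0.556,0.181,-0.01,0,0,1.452,0,0.556,0.181,-0.01,0,0,1.452,0,0.556,0.181,-0.01,0,0,1.452,0,0.556,0.181,-0.01,0,0,1.452,0,0.556,0.181,-0.01,0,0,1.452,0,0.556,0.181,-0.01,0,0,1.452,0,0.556,0.181,-0.01,0,0,1.452,0,0.556,0.181,-0.01,0,0,1.452,0,0.556,0.181,-0.01,0,0,1.452,0,0.556,0.181,-0.01,0,0,1.452,0,0.556,0.181,-0.01,0,0,1.452,0,0.556,0.181,-0.01,0,0,1.452,0,0.556,0.181,-0.01,0,0,1.452,0,0.556,0.181,-0.01,0,0,1.452,0,0.556,0.181,-0.01,0,0,1.452,0,0.556,0.181,-0.01,0,0,1.452,0,0.556,0.181,-0.01,0,0,1.452,0,0.556,0.181,-0.01,0,0,1.452]}}

```text
t: 24.03
tool_pos: [0.6509, 0.1925, 0.0861]
tool_rot: [3.138, 0.125, -0.008]
contact_force: [-0.4, -0.5, -2.5]
opening: 0.0111
grip_force: 78.7
```

```bash
python3 w.py .09 pics/w7.png; python3 -c "
from h import *
print(tray('c',-.018,.0067))"
```

```text
6194 [407  72] [511 301] c [0.6881 0.0908] ang -0.074 L 0.1138
t 24.0333 tool [0.6509 0.1925 0.0861] q [ 0.18  0.3   1.59 -0.    1.26  1.67] F [-0.4 -0.5 -2.5]
(array([ 0.0022, -0.0002,  0.0799]), array([ 0.001,  0.004, -0.001]))
```

View pics/w7.png

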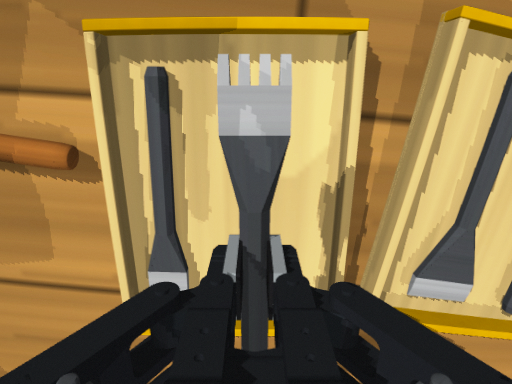

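The claw is held with its teeth at (255,70), clear of the tray's claw at (165,170). I'll lower it.

Emit:
{"fn": "shift_gripper", "kwargs": {"segments": [0,0,0,0.03,0,0,0,0,0,0,0.055,0,0,0,0,0,0,0.07,0,0,0,0,0,0,0.077,0,0,0,0,0,0,0.077,0,0,0,0,0,0,0.08,0,0,0,0,0,0,0.08,0,0,0,0,0,0,0.08,0,0,0]}}

```text
t: 24.75
tool_pos: [0.6539, 0.1928, 0.011]
tool_rot: [-3.139, -0.124, -0.004]
contact_force: [-0.1, -0.5, -2.3]
opening: 0.0112
grip_force: 78.7
```

```bash
python3 -c "
from h import *
print(tray('c',-.018,.0066))"
```

```text
(array([-0.0011,  0.0007,  0.0044]), array([-0.   , -0.003, -0.   ]))
```

Emit:
{"fn": "shift_gripper", "kwargs": {"segments": [0,0,0,0.002,0,0,0,0,0,0,0.004,0,0,0,0,0,0,0.004,0,0,0,0,0,0,0.004,0,0,0]}}

```text
t: 25.08
tool_pos: [0.6537, 0.193, 0.0067]
tool_rot: [-3.139, -0.124, -0.003]
contact_force: [-0.8, 0.2, 3.2]
opening: 0.0114
grip_force: 79.4
```

Emit:
{"fn": "shift_gripper", "kwargs": {"segments": [0,0,0,0,0,0,0,0.015,0,0,0,0,0,0,0.02,0,0,0,0,0,0,0.03,0,0,0,0,0,0,0.03,0,0,0,0,0,0,0.03,0,0,-0.01,0,0,0,0.03,0,0,-0.03,0,0,0,0.05,0,0,-0.07,0,0,0,0.05,0,0,-0.11,0,0,0,0.05,0.04,0,-0.15,0,0,0,0.05,0.08,0,-0.15,0,0,0,0.05,0.08,0,-0.15,0,0,0]}}

```text
t: 26.08
tool_pos: [0.7375, 0.199, 0.1601]
tool_rot: [-3.139, -0.123, -0.014]
contact_force: [-0.3, -0.2, -0.2]
opening: 0.0498
grip_force: 0.0
```

Emit:
{"fn": "shift_gripper", "kwargs": {"segments": [0.05,-0.15,0,-0.05,0,0,0,0.05,-0.15,0,-0.05,0,0,0,0.05,-0.15,0,-0.05,0,0,0,0.05,-0.15,0,-0.05,0,0,0,0.05,-0.15,0,-0.05,0,0,0,0.05,-0.15,0,-0.05,0,0,0]}}

```text
t: 26.58
tool_pos: [0.5818, 0.1873, 0.2061]
tool_rot: [3.139, 0.125, 0.002]
contact_force: [-0.2, 0.4, -0.4]
opening: 0.0499
grip_force: 0.0
```

```bash
python3 - <<'E'
from h import *
t=imaging.get_image("top")[:,:,::-1];s=imaging.get_image("side")[:,:,::-1]
cv2.imwrite("pics/f.png",np.vstack([cv2.resize(t[90:200,140:400],(780,330)),cv2.resize(s[125:295,230:490],(390,255)).repeat(1,1)] if 0 else [cv2.resize(t[90:200,140:400],(700,296)),np.hstack([cv2.resize(s[125:295,225:375],(265,300)),np.zeros((300,435,3),np.uint8)])]))
p=imaging.camera_params("top");im=t;b,g,r=[im[...,i].astype(int) for i in range(3)]
for q in blobs((r-b<26)&(im.max(2)<185),60):
    w=plane(p,q,.013)
    if len(q)>900 or not .55<w[:,0].mean()<.76: continue
    e=ends(w);c=(e[0]+e[1])/2;d=e[1]-e[0]
    for k,(X,Y,a) in TR.items():
        v=c-(X,Y);l=v@[np.cos(a),np.sin(a)],v@[-np.sin(a),np.cos(a)]
        if abs(l[1])<.08: print(k,np.round(l,4),"dang",round(np.arctan2(d[1],d[0])-a,3),"L",np.linalg.norm(d).round(4))
E
```

```text
c [ 0.0882 -0.0139] dang 0.215 L 0.212
p [ 0.0092 -0.0057] dang -0.0 L 0.1757
b [0.0023 0.025 ] dang 0.012 L 0.1806
p [-0.0028 -0.0485] dang 0.017 L 0.1672
b [-0.0038 -0.0454] dang -0.011 L 0.172
p [-0.0041  0.0354] dang -0.014 L 0.1663
c [0.009  0.0766] dang 1.354 L 0.1047
```

View pics/f.png

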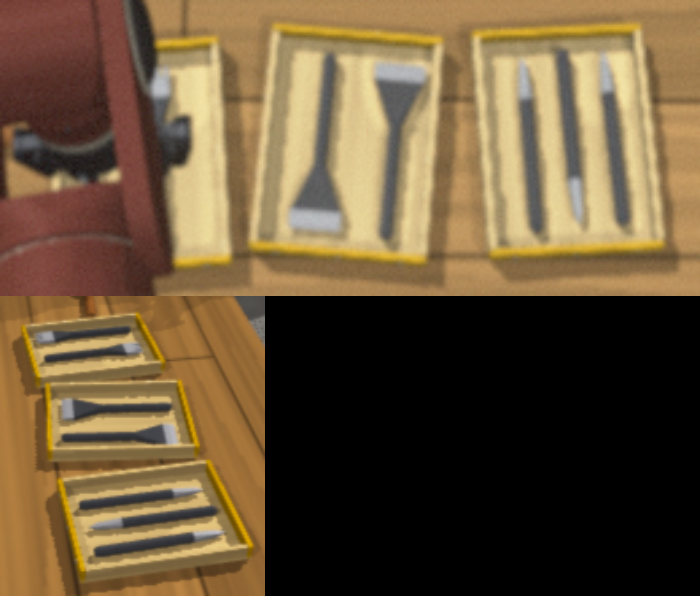

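The side crop shows all seven chisels flat and separate in their trays, with the claws at (85,345). In the top view the claw tray is partly hidden by the arm. I'll hand the job in.

```bash
python3 -c "
from station import ctrl, imaging
print(ctrl.finish_job())"
```

```text
the job is handed in; nothing more can be done
None
```

All four loose chisels now lie flat, apart from one another, in the trays of their kind, and I handed the job in at about 27 s of the 112 s allowed; no verdict came back, and the claw tray got its final check only by eye, in the side view.

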